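# Open the used-blade safe in the papercut workshop

### The arm

A 7-joint arm with a two-finger parallel gripper is mounted at the origin on the work surface. World frame = base frame: x ahead of the robot, y to its left, z up, the work surface at z = 0. Lengths are in mm, angles in rad, forces in N, time in s.
With the tool pointing down it reaches from about 400 to 875 mm from the base axis. Payload 4.4 kg.
Tool frame: the origin (TCP) lies at the very end of the fingers, on their centre line; the grasp point (between the pads) lies 19 mm behind it; z points along the fingers, y is the direction in which the jaws open and shut (so a half turn about z gives the same grasp; the last joint's range is limited). The gripper opens to 85 mm and grips with 20 to 120 N. Pads are 22 mm wide; open, the fingers measure 114 mm over their backs; the gripper's body (76 mm by 85 mm) begins 54 mm behind the grasp point. The pads swing forward as they close: fully open they stand 13 mm farther back than shut.
Start: joints at [1.167, 0.628, 0.038, 1.517, -0.027, 0.996, -0.02], TCP at [215.446, -613.271, 231.313] pointing down, gripper open.
Joint ranges: [-3.06, 3.06], [-0.37, 2.12], [-1.25, 1.32], [0.18, 2.47], [-1.1, 4.24], [0.23, 1.98], [-2.94, 2.94]. Speed limits (rad/s): [2.57, 2.57, 3.14, 3.14, 3.14, 3.14, 3.14].

### API

Orientations are given as [roll, pitch, yaw] about the fixed x, y, z axes, in that order (R = Rz(yaw) Ry(pitch) Rx(roll)).
In Python, from cell import ctrl, eyes gives the robot as it stands.
- The arm moves only by the tool move_arm, never from a script. Its argument "increments" is a list of rows, each a list of 6 numbers: the shift along the tool's x, y, z in cm, then the turn, a rotation vector about the tool's x, y, z in degrees. In form: [[x, y, z, wx, wy, wz], ...]. A call has 1 to 20 rows; each row is the pose to reach, as a shift and turn from the pose commanded when the call began, along the tool's axes at that moment; what a row does not reach only later rows make up. A row lasts 1/10 s, in which the tool goes at most 50 mm and 8.59 degrees, less where a joint would pass 70% of its speed; a pose out of reach is approached as far as the arm can. A call with a gripper value outside its range is refused whole. "grip" is the opening, from -1 (shut) to 1 (fully open), set as the call begins (left out, the last holds). The fingers move at their own pace and stop on an object; the grip force is fixed at half the most. Time passes only in rows, so rows that repeat a pose let the fingers close. It gives the time, the measured TCP pose, the force and the opening at its end, in the units of the state.
- ctrl.read_state(): the state, without advancing time (a new reading comes with each control period).
- eyes.get_image(name): name is "side" or "top"; returns the picture (480x640x3 uint8, red, green, blue); there is no depth.
- eyes.calibration(name): a dict with "fx", "fy", "cx", "cy" (pixels), "dist" ([k1, k2, p1, p2, k3] as OpenCV has them; the pictures are not rectified), "pose" (4x4, takes a point from camera to world coordinates). Camera axes: x right, y up, looking along -z (the intrinsics and any distortion apply to the point x, -y, -z); pixel columns grow to the right and rows downward; lengths in mm; the calibration is good to about 2 mm. A picture is of the moment at which its call begins. calibration takes no time and is no camera call.
- ctrl.finish_job(): hands the job in, once; it reports no verdict.
The state is a dict: "clock": time; "qpos": joint angles; "qd": joint speeds; "tau": joint torques, N m; "eef_pos": TCP position; "tool_rot": TCP orientation; "force": force on the tool from outside, world axes, zero at the start; "torque": the same for the moment, N m; "width": finger opening in mm.
Only numpy, scipy, OpenCV 4.12 (cv2) and the standard library are available. Lean on these libraries where they do the work, as an engineer would, in place of code of your own. Each camera call takes 0.05 s, during which the arm holds its last target. There are 200 camera calls.

### The job

Open the used-blade pot, the one with the red safety cap: push the cap down against its spring, twist it anticlockwise while it is down until it comes free of its catch, then let go so that it stands popped up. Leave the blue-capped pot alone and do not shove or knock over the glue bottle.

Things in the scene. Friction and masses are not known exactly. Their poses are not given: they have to be found in the camera images.
- red_cap_top (a point): Centre of the red cap's flat top, 130 mm above the table (popped up: 144). Cap: upright round ribbed cylinder, 44 mm diameter, 30 tall; grip its sides from above at any yaw. White pot, red band, fixed to the table, foot 114 wide; the flat shoulder is 55 mm below the cap's top, so fingertips may reach 50 below it. The cap only slides along and turns on the pot's upright axis.
- red_turn (a joint): Turn of the red cap, rad, growing anticlockwise seen from above. Locked: 0 to 0.15 (play), sprung up with 5 N. Pushed down 6 to 10 mm (10 is its stop, 8 N) it is off the catch and turns freely; past about 0.85 it is free and pops up 14 mm if let go; end stop 1.31, so turn about 1.1. White pointer on the cap; red dot on the shoulder: locked, green dot: end of turn.
- blue_cap_top (a point): Centre of the flat top of the blue cap of another safety pot (cleaning fluid): same shape, size and mechanism, but blue cap and blue band. To be left alone.
- glue: White glue bottle with a green cap, loose, 60 mm in diameter and 140 mm tall, standing upright; origin at the centre of its underside, z up. To be left where it stands.
Things that resemble listed ones, but are neither listed nor needed, are in the scene too. What is shaped like the part that bears red_cap_top but orange is not meant. What is shaped like the glue but purple is not meant.

How it is judged:
By the outcome, as a careful person would: the job done as asked, in the order asked, and still so for the second after the job is handed in, with the robot touching nothing.
It also fails if it takes over 32 s, if anything falls off the work surface, if the arm or the gripper's body presses on something with over 40 N, if the wrist force passes 120 N, or if a joint passes its speed limit or range.

## Working session

There is one attempt and no reset: what is moved stays moved. The work goes in short steps, Python scripts to look and compute and a tool call to move; the robot and the scene stay as the last step left them, time stands still between calls to the robot, and variables do not carry over. Pictures are saved under pics/ and viewed, about 8 in all and at most 12, crops included, and the job is handed in when it is done.

Besides the shell and the picture viewer there is one more tool, called after ">>>" as a command line: name --pt "numbers of a row" for each row, then --argument value for the rest. move_arm: Moves the arm, as the interface text tells. Its arguments: {"type":"object","properties":{"increments":{"type":"array","items":{"type":"array","items":{"type":"number"}}},"grip":{"type":"number"}},"required":["increments"]}

```bash
mkdir -p pics; python3 - <<'E'
from cell import ctrl, eyes
import cv2
for n in("side","top"):
    im=eyes.get_image(n); cv2.imwrite(f"pics/{n}0.png",im[:,:,::-1])
    c=eyes.calibration(n); print(n,c)
print(ctrl.read_state())
E
```

```text
side {'fx': 482.50766280268243, 'fy': 482.50766280268243, 'cx': 315.24164794848275, 'cy': 241.2344675851043, 'dist': array([-0.0865995,  0.       ,  0.       ,  0.       ,  0.       ]), 'pose': array([[-7.96319492e-01,  3.57193452e-01, -4.88147626e-01,
         9.99517137e+01],
       [-6.04705387e-01, -4.50932339e-01,  6.56499368e-01,
         5.80794428e+02],
       [ 1.43757247e-02,  8.17968742e-01,  5.75083016e-01,
         5.96890936e+02],
       [ 0.00000000e+00,  0.00000000e+00,  0.00000000e+00,
         1.00000000e+00]])}
top {'fx': 437.4114305489473, 'fy': 437.4114305489473, 'cx': 318.20106266764776, 'cy': 245.35697087906806, 'dist': array([-0.05263001,  0.        ,  0.        ,  0.        ,  0.        ]), 'pose': array([[ 4.49777573e-02,  9.77674129e-01, -2.05256666e-01,
         3.54721792e+02],
       [-9.98976192e-01,  4.30191162e-02, -1.39972641e-02,
         9.99765167e+00],
       [-4.85480266e-03,  2.05676088e-01,  9.78608082e-01,
         8.74565403e+02],
       [ 0.00000000e+00,  0.00000000e+00,  0.00000000e+00,
         1.00000000e+00]])}
{'clock': 0.1, 'qpos': array([ 1.16719743,  0.62927566,  0.03843519,  1.51826917, -0.026996  ,
        0.99629437, -0.02000672]), 'qd': array([ 2.95067278e-04,  2.90661395e-04,  3.83819526e-04, -3.35798817e-03,
       -3.37575577e-03, -1.91802851e-03,  7.04017066e-05]), 'tau': array([ 2.43136747e-03, -5.64532220e+01,  1.23044115e+00, -1.93968952e+01,
        1.13060296e-02,  5.52853962e-03,  1.85685093e-05]), 'eef_pos': array([ 215.26406562, -612.72483226,  230.46621876]), 'tool_rot': array([-3.13986384e+00,  1.63961397e-05,  3.37802085e-01]), 'force': array([0.56079256, 0.62432207, 1.13789888]), 'torque': array([-0.04881626,  0.0364862 ,  0.06725764]), 'width': 85.56496841566161}
```

View pics/top0.png

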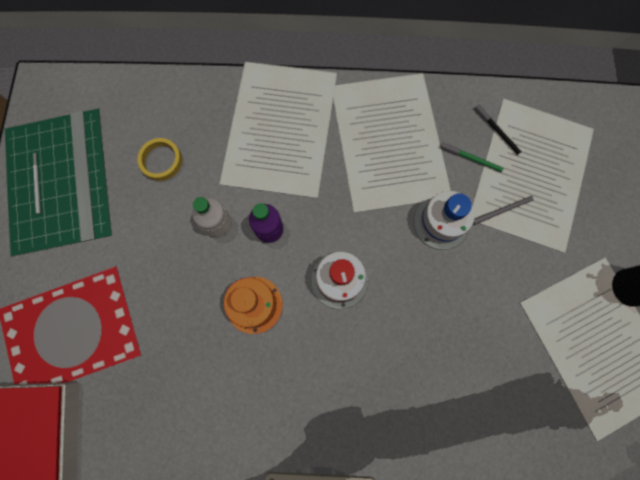

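View pics/side0.png

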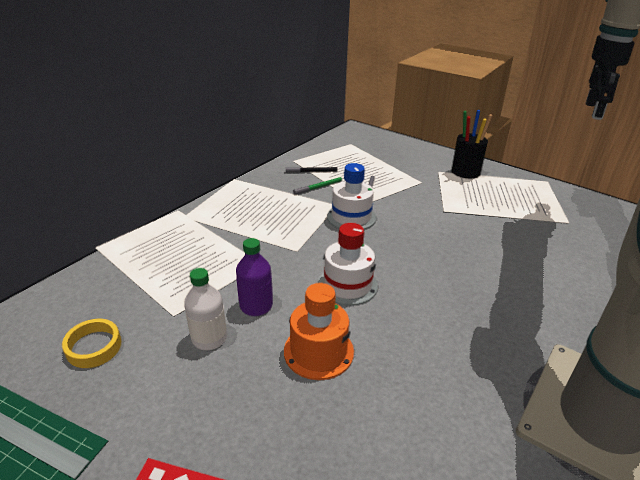

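Top view: red cap near (342,272), pointer and red dot below it, green dot to the right at (361,277). The blue cap is at (458,207), the orange decoy at (243,300), the glue at (212,217) and the purple bottle at (266,222). The side view agrees, with the red cap at (351,236).

```bash
cat >h.py <<'E'
import cv2, numpy as np
from cell import eyes
def ray(n,p):
    c=eyes.calibration(n); K=np.array([[c['fx'],0,c['cx']],[0,c['fy'],c['cy']],[0,0,1]])
    u=cv2.undistortPoints(np.array([[p]],float),K,c['dist'])[0,0]
    d=c['pose'][:3,:3]@np.array([u[0],-u[1],-1]); return c['pose'][:3,3],d/np.linalg.norm(d)
def onz(n,p,z):
    o,d=ray(n,p); return o+d*(z-o[2])/d[2]
def tri(a,b):
    (o,d),(q,e)=a,b
    s=np.linalg.lstsq(np.c_[d,-e],q-o,rcond=None)[0]; x,y=o+d*s[0],q+e*s[1]
    return (x+y)/2,np.linalg.norm(x-y)
def blob(im,x0,x1,y0,y1,lo,hi):
    """centre of the convex hull of the largest blob of hue lo..hi (may wrap) in the window"""
    h=cv2.cvtColor(im,cv2.COLOR_RGB2HSV)[y0:y1,x0:x1]
    H=h[...,0]; m=((H>=lo)&(H<=hi)) if lo<hi else ((H>=lo)|(H<=hi))
    m=(m&(h[...,1]>120)&(h[...,2]>50)).astype('uint8')
    c=max(cv2.findContours(m,0,2)[0],key=cv2.contourArea); q=cv2.convexHull(c)
    M=cv2.moments(q); return (M['m10']/M['m00']+x0,M['m01']/M['m00']+y0),q[:,0]+[x0,y0]
E
python3 - <<'E'
from h import *
t=cv2.imread('pics/top0.png')[:,:,::-1].copy(); s=cv2.imread('pics/side0.png')[:,:,::-1].copy()
for nm,wt,ws,lo,hi in [('red',(325,360,255,290),(330,375,215,255),172,6),('blue',(440,475,190,225),(338,372,158,188),105,125),
  ('glue',(190,215,192,218),(185,215,262,290),45,80)]:
    a,qa=blob(t,*wt,lo,hi); b,qb=blob(s,*ws,lo,hi)
    p,e=tri(ray('top',a),ray('side',b)); print(nm,np.round(a,1),np.round(b,1),qa.min(0),qa.max(0),qb.min(0),qb.max(0),p.round(1),round(e,1))
    print(' onz',onz('top',a,115).round(1),onz('side',b,115).round(1))
z=cv2.resize(t[240:315,300:380],None,fx=5,fy=5,interpolation=2); z2=cv2.resize(s[205:305,310:390],None,fx=3.75,fy=3.75,interpolation=2)
cv2.imwrite('pics/crop.png',np.hstack([z,z2[:375]])[:,:,::-1])
E
```

```text
red [341.5 271.7] [350.6 235.5] [330 260] [353 284] [338 223] [363 248] [469.2 -21.6 115.7] 1.6
 onz [468.6 -22.  115. ] [470.6 -22.3 115. ]
blue [457.3 206.4] [353.7 173. ] [444 194] [470 219] [344 163] [363 183] [ 598.4 -227.7  115.4] 2.4
 onz [ 597.4 -228.3  115. ] [ 600.  -228.1  115. ]
glue [200.7 204.6] [198.9 276.7] [194 198] [208 211] [190 268] [207 285] [576.2 233.5 131.3] 1.5
 onz [580.4 237.9 115. ] [593.8 221.5 115. ]
```

View pics/crop.png

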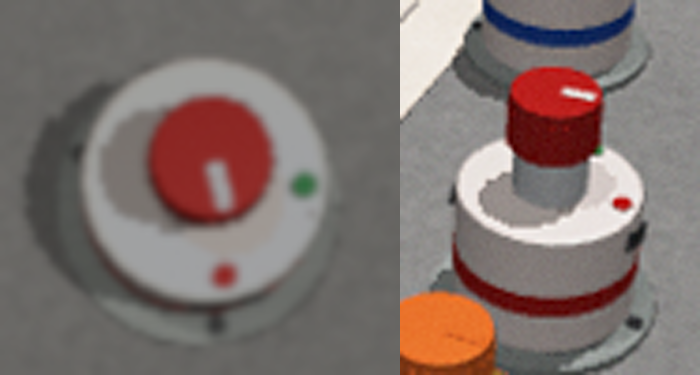

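>>> move_arm --pt "1 -1.1 0 0 0 0" --pt "3 -3.3 0 0 0 0" --pt "5.5 -6 0 0 0 0" --pt "8.2 -8.9 0 0 0 0" --pt "11 -12 0 0 0 0" --pt "13.8 -15 0 0 0 0" --pt "16.6 -18 0 0 0 0" --pt "19.4 -21.1 0 0 0 0" --pt "22.2 -24.1 0 0 0 0" --pt "25 -27.2 0 0 0 0" --pt "27.8 -30.2 0 0 0 0" --pt "30.6 -33.3 0 0 0 0" --pt "33.4 -36.3 0 0 0 0" --pt "36.2 -39.4 0 0 0 0" --pt "39 -42.4 0 0 0 0" --pt "41.2 -44.8 0 0 0 0" --pt "42.7 -46.4 0 0 0 0" --pt "43.5 -47.3 0 0 0 0" --pt "43.5 -47.3 0 0 0 0" --pt "43.5 -47.3 0 0 0 0" --grip 1

```text
clock: 2.1
eef_pos: [468.5, -24.0, 231.1]
tool_rot: [3.141, 0.001, 0.337]
force: [-0.2, 0.7, 0.3]
width: 85.3
```

>>> move_arm --pt "0.05 -0.05 0.5 0 0 0" --pt "0.14 -0.16 1.5 0 0 0" --pt "0.14 -0.16 3 0 0 0" --pt "0.14 -0.16 4.5 0 0 0" --pt "0.14 -0.16 6 0 0 0" --pt "0.14 -0.16 7.5 0 0 0" --pt "0.14 -0.16 9 0 0 0" --pt "0.14 -0.16 10.3 0 0 0" --pt "0.14 -0.16 11.5 0 0 0" --pt "0.14 -0.16 12.6 0 0 0" --pt "0.14 -0.16 13.3 0 0 0" --pt "0.14 -0.16 13.7 0 0 0" --pt "0.14 -0.16 13.7 0 0 0" --pt "0.14 -0.16 13.7 0 0 0"

```text
clock: 3.5
eef_pos: [470.2, -20.9, 94.6]
tool_rot: [3.141, -0.001, 0.338]
force: [-0.4, 0.3, -0.1]
width: 85.3
```

```bash
python3 - <<'E'
from h import *
from cell import ctrl
t=eyes.get_image('top'); s=eyes.get_image('side')
z=cv2.resize(t[215:315,290:390],None,fx=4,fy=4,interpolation=2); z2=cv2.resize(s[190:290,300:400],None,fx=4,fy=4,interpolation=2)
cv2.imwrite('pics/down.png',np.hstack([z,z2])[:,:,::-1]); s=ctrl.read_state(); print(s['eef_pos'],s['force'],s['qpos'])
E
```

```text
[470.3091439  -20.87391026  94.7550042 ] [0.02088183 0.82281774 0.52275699] [ 0.00832482  0.60596811 -0.03416929  2.12846098  0.04923642  0.40680959
 -1.29796035]
```

View pics/down.png

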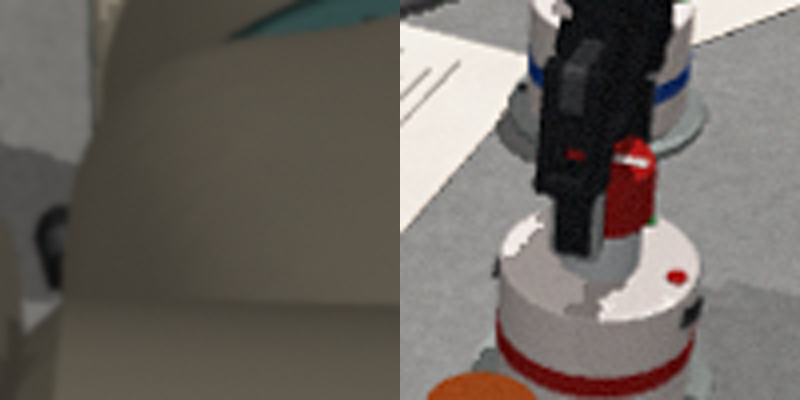

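The fingers straddle the cap in the side view, with the near finger left of the cap and clear of the shoulder. The arm hides the pot from the top camera. Closing now.

>>> move_arm --pt "-0.1 0.06 0 0 0 0" --pt "-0.1 0.06 0 0 0 0" --pt "-0.1 0.06 0 0 0 0" --pt "-0.1 0.06 0 0 0 0" --pt "-0.1 0.06 0 0 0 0" --pt "-0.1 0.06 0 0 0 0" --pt "-0.1 0.06 0 0 0 0" --pt "-0.1 0.06 0 0 0 0" --pt "-0.1 0.06 0 0 0 0" --pt "-0.1 0.06 0 0 0 0" --grip -1

```text
clock: 4.6
eef_pos: [469.1, -21.5, 94.5]
tool_rot: [-3.141, -0.0, 0.338]
force: [-1.1, 1.1, 5.4]
width: 42.7
```

>>> move_arm --pt "0 0 0.1 0 0 0" --pt "0 0 0.25 0 0 0" --pt "0 0 0.4 0 0 0" --pt "0 0 0.55 0 0 0" --pt "0 0 0.7 0 0 0" --pt "0 0 0.8 0 0 0" --pt "0 0 0.85 0 0 0" --pt "0 0 0.85 0 0 0" --pt "0 0 0.85 0 0 0"

```text
clock: 5.5
eef_pos: [469.2, -21.5, 86.1]
tool_rot: [-3.141, -0.0, 0.338]
force: [-1.7, 1.1, 7.1]
width: 43.0
```

>>> move_arm --pt "0 0 0.05 0 0 0" --pt "0 0 0.1 0 0 0" --pt "0 0 0.1 0 0 -2" --pt "0 0 0.1 0 0 -5" --pt "0 0 0.1 0 0 -9" --pt "0 0 0.1 0 0 -12" --pt "0 0 0.1 0 0 -15" --pt "0 0 0.1 0 0 -15" --pt "0 0 0.1 0 0 -15"

```text
clock: 6.4
eef_pos: [469.2, -21.6, 85.2]
tool_rot: [3.142, -0.0, 0.6]
force: [-1.9, 2.0, 7.0]
width: 42.9
```

```bash
python3 - <<'E'
from h import *
from cell import ctrl
im=eyes.get_image('side')
cv2.imwrite('pics/tw.png',cv2.resize(im[190:290,300:400],None,fx=5,fy=5,interpolation=2)[:,:,::-1]); s=ctrl.read_state(); print(s['eef_pos'],s['tool_rot'],s['force'],s['torque'],s['qpos'][6])
E
```

```text
[469.20948562 -21.61620197  85.15884986] [ 3.14153242e+00 -3.27870382e-04  5.99829101e-01] [-1.87740852  1.216828    7.31881593] [0.18300025 0.22723093 0.00818118] -1.1366332362616802
```

View pics/tw.png

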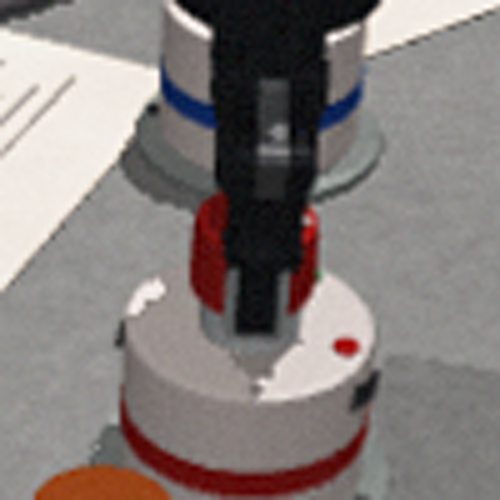

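The torque about z is about zero at 0.26 rad, past the 0.15 play, and the cap sits lower in the picture, so it is off its catch. Turning on to about 1.1 rad.

>>> move_arm --pt "0 0 0 0 0 -2" --pt "0 0 0 0 0 -6" --pt "0 0 0 0 0 -10" --pt "0 0 0 0 0 -15" --pt "0 0 0 0 0 -20" --pt "0 0 0 0 0 -25" --pt "0 0 0 0 0 -30" --pt "0 0 0 0 0 -35" --pt "0 0 0 0 0 -40" --pt "0 0 0 0 0 -45" --pt "0 0 0 0 0 -48" --pt "0 0 0 0 0 -49" --pt "0 0 0 0 0 -49" --pt "0 0 0 0 0 -49"

```text
clock: 7.85
eef_pos: [469.6, -21.8, 85.2]
tool_rot: [3.141, -0.0, 1.455]
force: [-1.2, -0.3, 7.7]
width: 42.5
```

```bash
python3 - <<'E'
from h import *
from cell import ctrl
im=eyes.get_image('side')
cv2.imwrite('pics/tw2.png',cv2.resize(im[190:290,300:400],None,fx=5,fy=5,interpolation=2)[:,:,::-1]); s=ctrl.read_state(); print(s['eef_pos'],s['tool_rot'],s['force'],s['torque'],s['qpos'][6])
E
```

```text
[469.60003574 -21.83386203  85.22239763] [ 3.14051142e+00 -1.08049794e-05  1.45471298e+00] [-0.32175121  0.69736762  7.47972096] [ 0.07177914  0.22366563 -0.01455752] -0.591331056838763
```

View pics/tw2.png

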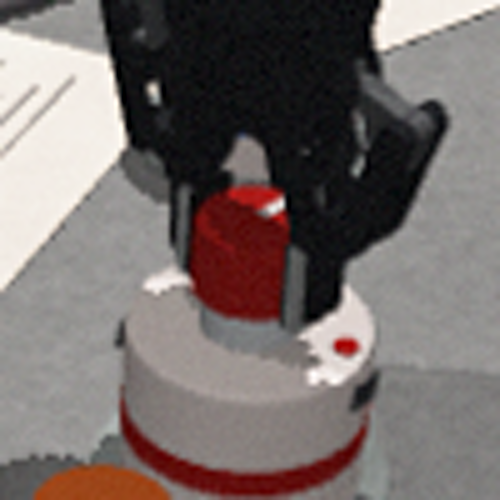

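The pointer now slants up and right at crop (270,208), towards the green dot, and the tool has turned 1.117 rad. Releasing, then going straight up.

>>> move_arm --pt "0 0 0 0 0 0" --pt "0 0 0 0 0 0" --pt "0 0 0 0 0 0" --pt "0 0 0 0 0 0" --pt "0 0 0 0 0 0" --pt "0 0 0 0 0 0" --pt "0 0 0 0 0 0" --pt "0 0 0 0 0 0" --pt "0 0 0 0 0 0" --pt "0 0 0 0 0 0" --grip 1

```text
clock: 8.9
eef_pos: [469.2, -21.8, 84.8]
tool_rot: [3.141, -0.0, 1.455]
force: [0.7, -0.9, -0.4]
width: 85.4
```

>>> move_arm --pt "0 0 -0.5 0 0 0" --pt "0 0 -1.5 0 0 0" --pt "0 0 -3 0 0 0" --pt "0 0 -4.5 0 0 0" --pt "0 0 -6 0 0 0" --pt "0 0 -8 0 0 0" --pt "0 0 -10 0 0 0" --pt "0 0 -12 0 0 0" --pt "0 0 -14 0 0 0" --pt "0 0 -16 0 0 0" --pt "0 0 -17 0 0 0" --pt "0 0 -17 0 0 0" --pt "0 0 -17 0 0 0"

```text
clock: 10.2
eef_pos: [468.7, -21.9, 254.6]
tool_rot: [-3.141, 0.0, 1.455]
force: [-0.6, -0.4, 0.2]
width: 85.4
```

```bash
python3 - <<'E'
from h import *
from cell import ctrl
im=eyes.get_image('side')
a,q=blob(im,330,375,200,255,172,6); o=np.array([469.3,-22]);
for z in(115,129): print(z,onz('side',a,z).round(1))
print(a,q.min(0),q.max(0))
b,_=blob(im,185,215,262,290,45,80); c,_=blob(im,338,372,158,188,105,125); print('glue,blue',b,c)
cv2.imwrite('pics/end.png',np.hstack([cv2.resize(im[205:305,310:390],(400,500),interpolation=2),cv2.resize(im[130:380,160:400],(400,416))[:500].copy() if 0 else cv2.resize(im,(400,500))])[:,:,::-1])
s=ctrl.read_state(); print(s['eef_pos'],s['force'],s['width'],s['clock'])
E
```

```text
115 [481.2 -40.1 115. ]
129 [470.1 -22.1 129. ]
(351.2205623901582, 229.04833040421792) [339 216] [364 242]
glue,blue (198.85537190082644, 276.69765840220384) (353.63001485884104, 173.02724120851906)
[468.49120644 -21.88911262 254.14857335] [-0.12267184 -0.14859389  0.05412152] 85.46734080808379 10.25
```

View pics/end.png

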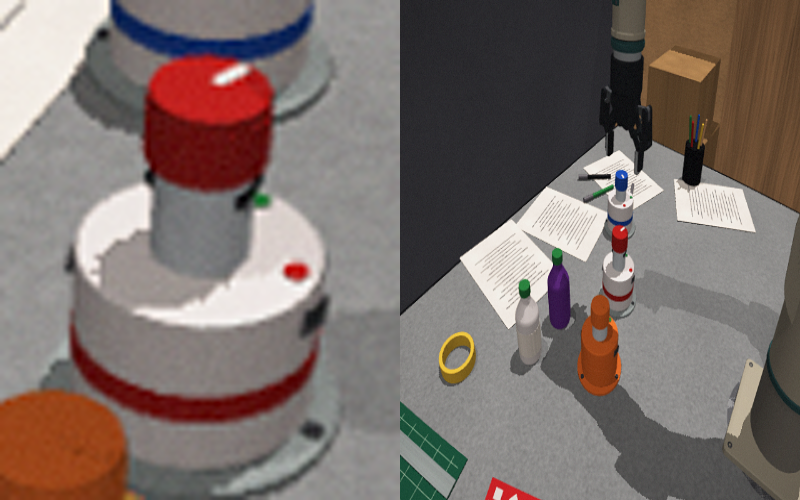

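The cap stands popped up: its centre fits z = 129 on the known axis, 14 mm higher than before. The pointer is turned towards the green dot, glue and blue cap sit at the same pixels as before, and the gripper is clear.

```bash
python3 -c "
from cell import ctrl
print(ctrl.finish_job())"
```

```text
the job is handed in; nothing more can be done
None
```

The red cap is open and standing popped up, and I handed the job in at about 10.3 s of the 32 s allowed.

**What I did:** I found the red cap by triangulating both views at (469, -22), with mid-height measured at 115.7 mm against an expected 115. I gripped it, pushed it down about 9 mm (about 7 N), turned it 1.12 rad anticlockwise, opened the fingers and went straight up.

**Last checks, from the side view:**
- The cap's centre now fits its axis at z = 129 mm, so it rose 14 mm and is popped up.
- The pointer has turned away from the red dot, towards the green dot.
- The glue and blue cap are within 0.1 pixel of where they started.
- The gripper is clear, with about zero force on it.

No check failed or disagreed. I took no final top view; the last pictures are side views only.

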